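# Refill the gravity-feed can rack in order

## Robot

A 7-joint arm with a two-finger parallel gripper is mounted at the origin on the work surface. World frame = base frame: x ahead of the robot, y to its left, z up, the work surface at z = 0. Lengths are in m, angles in rad, forces in N, time in s.
With the tool pointing down it reaches from about 0.35 to 0.9 m from the base axis. Payload 7.2 kg.
Tool frame: the origin (TCP) lies on the front face of the gripper's body, between the roots of the fingers; the fingertips stand 73 mm ahead of it and the grasp point (between the pads) lies 54 mm ahead of it (env.grasp_offset is the distance from the TCP to the grasp point, in m); z points along the fingers, y is the direction in which the jaws open and shut (so a half turn about z gives the same grasp; the last joint's range is limited). The gripper opens to 85 mm and grips with 20 to 120 N. Pads are 22 mm wide; open, the fingers measure 114 mm over their backs; the gripper's body (76 mm by 85 mm) begins 54 mm behind the grasp point. The pads swing forward as they close: fully open they stand 13 mm farther back than shut.
Start: joints at [-1.169, 0.411, -0.013, 1.596, 0.006, 1.134, -0.082], TCP at [0.283, 0.557, 0.304] pointing down, gripper open.
Joint ranges: [-2.95, 2.95], [-0.29, 1.99], [-1.47, 1.44], [0.14, 2.54], [-1.03, 4.17], [0.13, 1.85], [-2.86, 2.86]. Speed limits (rad/s): [2.39, 2.39, 3.01, 3.01, 3.14, 3.14, 3.14].

## Interface

Orientations are given as a rotation vector (axis times angle).
In Python, from plant import env, vision, hand_in gives the robot as it stands. The module is installed in compiled form; this text tells all that it offers.
- The arm moves only by the tool jog_arm, never from a script. Its argument "series" is a list of rows, each an object with "slide": the shift along the tool's x, y, z in m, a list of three; "twist": the turn, a rotation vector about the tool's x, y, z in rad, a list of three; "claw": the finger opening in m, from 0 to 0.0854. A call has 1 to 10 rows; each row shifts and turns the commanded pose from where the row before left it, along the tool's axes as they then stand; what a row does not reach is not made up. A row lasts 1/10 s, in which the tool goes at most 50 mm and 8.59 degrees, less where a joint would pass 70% of its speed; a pose out of reach is approached as far as the arm can. A call with a gripper value outside its range is refused whole. The fingers move at their own pace and stop on an object; "grip_force" is the grip in N (left out, the last holds). Time passes only in rows, so rows that do not move let the fingers close. It gives the time, the measured TCP pose, the force and the opening at its end, in the units of the state.
- env.observe(): the state, without advancing time (a new reading comes with each control period).
- vision.grab_frame(name): name is "scene" or "top" or "wrist"; returns a dict with "image" (400x640x3 uint8, blue, green, red), "vfov" (degrees; the focal length in pixels is half the picture's height over the tangent of half this angle, whatever the lens; pixels are square), "cx", "cy" (the principal point, pixels), "k1" (the pictures are not rectified: a ray, as slopes to the right and down, at radius r is drawn at 1 + k1 r^2 times it, then the intrinsics apply), "R" (3x3) and "t" (3): a world point X has camera coordinates R X + t. Camera axes: x right, y down, z forward; pixel columns grow to the right and rows downward; lengths in m; the calibration is good to about 2 mm. A picture is of the moment at which its call begins. There is no depth.
- hand_in(): hands the job in, once; it reports no verdict.
The state is a dict: "time_s": time; "q": joint angles; "dq": joint speeds; "joint_efforts": joint torques, N m; "eef_pos": TCP position; "ee_rot": TCP orientation; "force": force on the tool from outside, world axes, zero at the start; "moment": the same for the moment, N m; "grip_width": opening from 0.0 (shut) to 1.0 (fully open).
Only numpy, scipy, OpenCV 4.12 (cv2) and the standard library are available. Lean on these libraries where they do the work, as an engineer would, in place of code of your own. Each camera call takes 0.05 s, during which the arm holds its last target. There are 200 camera calls.

## Task

Refill the sloping can rack on the buffet counter: load the yellow, then the green, then the red can through its open mouth, each lying across the lane so that it rolls down, and let each come to rest before adding the next, so that guests will take yellow first, green second and red last. Leave the blue can on its rest, and do not shift or knock over anything else on the counter.

Things in the scene. Friction and masses are not known exactly. Their poses are not given: they have to be found in the camera images.
- rack: fixed gravity-feed can rack (mm): a straight lane with black side walls, sloping 12 degrees down along its +x to the outlet; y across, z up. Origin on the counter (z 0) under the middle of the open loading mouth at the high end. Lane 122 wide inside, from a back wall at x -90 (top at z 133) to two stop tabs at x 250. Floor top at z 75 at x 0, falling 213 per metre of x
- mouth (a point): at rack x 0, y 0, z 102, rack axes: centre of a can lying across the lane at the open mouth (rack x -90 to 75). Side walls here stand 30 above the floor. The floor is two rails, 30 wide, along the walls (y +-31 to +-61) with nothing between, so fingers may hang between them. A can let go here rolls down by itself to the tabs or to the can before it
- roof (a point): at rack x 130, y 0, z 112: middle of the steel bars that roof the lane from rack x 75 to 205, 62 above the floor, nowhere higher than z 135; cans pass under them but go in only at the mouth
- outlet (a point): at rack x 223.5, y 0, z 54.5: centre of the first can when it rests against the outlet tabs; the second then rests at rack x 172, the third at x 120
- can_yellow: a full yellow drinks can, rigid, 53 in diameter, 110 long, about 0.22 kg, lying on its side on a black rubber rest (a fixed pad 100 by 56, 6 thick, with two 3 high ribs that keep the can from rolling). Origin at the can's centre, 32.5 above the counter at the start; x along its axis, level, in any direction
- can_green: a full green drinks can, rigid, 53 in diameter, 110 long, about 0.22 kg, lying on its side on a black rubber rest (a fixed pad 100 by 56, 6 thick, with two 3 high ribs that keep the can from rolling). Origin at the can's centre, 32.5 above the counter at the start; x along its axis, level, in any direction
- can_red: a full red drinks can, rigid, 53 in diameter, 110 long, about 0.22 kg, lying on its side on a black rubber rest (a fixed pad 100 by 56, 6 thick, with two 3 high ribs that keep the can from rolling). Origin at the can's centre, 32.5 above the counter at the start; x along its axis, level, in any direction
- can_blue: a full blue drinks can, rigid, 53 in diameter, 110 long, about 0.22 kg, lying on its side on a black rubber rest (a fixed pad 100 by 56, 6 thick, with two 3 high ribs that keep the can from rolling). Origin at the can's centre, 32.5 above the counter at the start; x along its axis, level, in any direction; not wanted in the rack, it must stay on its rest
- green_bottle: a green glass water bottle, 56 across, 185 tall, standing among the cans, loose, a bystander; sizes in mm, origin at the centre of its underside
- water_bottle: a clear water bottle with a blue cap, 58 across, 170 tall, loose, a bystander; sizes in mm, origin at the centre of its underside
- juice_bottle: a red juice bottle with a green cap, 54 across, 145 tall, loose, a bystander; sizes in mm, origin at the centre of its underside
- carton: a purple and green drinks carton, 58 by 58, 120 tall plus a 14 mm cap, loose, a bystander; sizes in mm, origin at the centre of its underside
- yoghurt: a white yoghurt pot, 72 across the rim, 66 tall, loose, a bystander; sizes in mm, origin at the centre of its underside
- jam_jar: a small amber jam jar with a red lid, 46 across, 45 tall, loose, a bystander; sizes in mm, origin at the centre of its underside
- mug: a white mug, 76 across plus its handle, 85 tall, loose, a bystander; sizes in mm, origin at the centre of its underside

How it is judged:
By the outcome, as a careful person would: the job done as asked, in the order asked, and still so for the second after the job is handed in, with the robot touching nothing.
It also fails if it takes over 72 s, if anything falls off the work surface, if the arm or the gripper's body presses on something with over 40 N, if the wrist force passes 120 N, or if a joint passes its speed limit or range.

## Working session

There is one attempt and no reset: what is moved stays moved. The work goes in short steps, Python scripts to look and compute and a tool call to move; the robot and the scene stay as the last step left them, time stands still between calls to the robot, and variables do not carry over. Pictures are saved under pics/ and viewed, about 8 in all and at most 12, crops included, and the job is handed in when it is done.

Besides the shell and the picture viewer there is one more tool, called after "Emit:" by a JSON object that holds its "name" and its "arguments", one argument or row to a line. jog_arm: Moves the arm, as the interface text tells. Its arguments: {"type":"object","properties":{"series":{"type":"array","items":{"type":"object","properties":{"slide":{"type":"array","items":{"type":"number"}},"twist":{"type":"array","items":{"type":"number"}},"claw":{"type":"number"}}}},"grip_force":{"type":"number"}},"required":["series"]}

```bash
ls; mkdir -p pics
cat > h.py <<'E'
import numpy as np, cv2
from plant import env, vision, hand_in
from scipy.spatial.transform import Rotation as Rn
def K(f):
    h=f["image"].shape[0]; return h/2/np.tan(np.radians(f["vfov"])/2)
def proj(f,X):
    c=np.atleast_2d(X)@np.array(f["R"]).T+np.array(f["t"]); s=c[:,:2]/c[:,2:]
    s=s*(1+f["k1"]*(s**2).sum(1,keepdims=True)); return s*K(f)+[f["cx"],f["cy"]]
def ray(f,p):
    d=(np.atleast_2d(p).astype(float)-[f["cx"],f["cy"]])/K(f); s=d.copy()
    for _ in range(30): s=d/(1+f["k1"]*(s**2).sum(1,keepdims=True))
    R=np.array(f["R"]); v=np.c_[s,np.ones(len(s))]@R; return -R.T@np.array(f["t"]), v
def onz(f,p,z):
    o,v=ray(f,p); return o+v*((z-o[2])/v[:,2:])
E
python3 - <<'E'
from h import *
for n in ["scene","top"]:
    f=vision.grab_frame(n); cv2.imwrite(f"pics/{n}1.png",f["image"])
    np.save(f"pics/{n}1.npy",f,allow_pickle=True)
    print(n,f["vfov"],f["k1"],ray(f,[320,200])[0],ray(f,[320,200])[1])
s=env.observe();print(s["eef_pos"],s["ee_rot"],s["grip_width"],s["force"],s["time_s"],env.grasp_offset)
E
```

```text
pics
scene 52.38047185005819 -0.037201221416859435 [1.14985371 0.76677649 0.95940179] [[-0.4887072  -0.5297834  -0.69368189]]
top 43.68121280206894 -0.08995755654007138 [0.30679367 0.0458089  1.49388592] [[ 0.16913665  0.02303546 -0.98547726]]
[0.28280613 0.55699117 0.30313548] [-7.30995585e-01 -3.05512581e+00  2.25646112e-03] 0.9990712028682289 [-0.23648627  0.1626401   0.67522866] 0.1 0.0539
```

View pics/scene1.png

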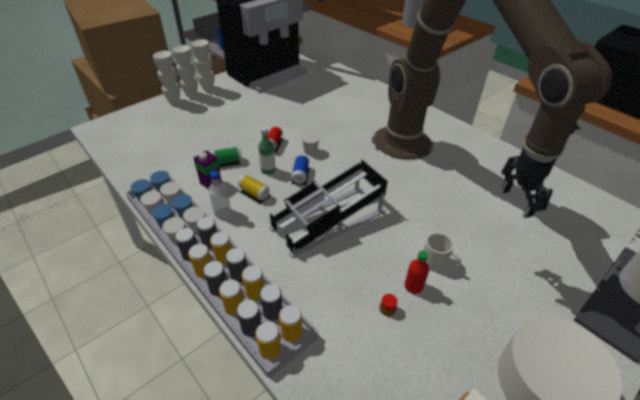

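View pics/top1.png

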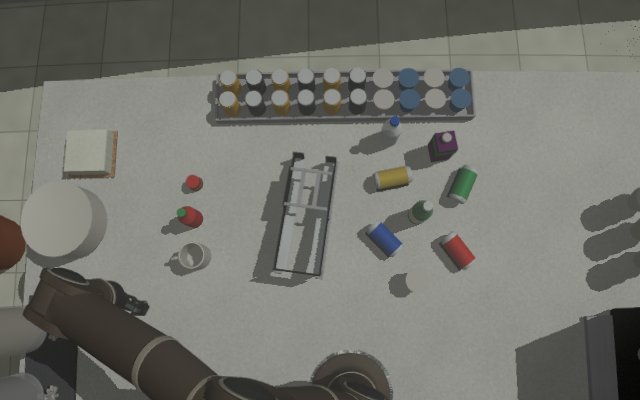

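Run:
```python
from h import *
f=np.load("pics/top1.npy",allow_pickle=True).item(); g=np.load("pics/scene1.npy",allow_pickle=True).item()
B={"top":f,"scene":g}
for n,f in B.items():
    hsv=cv2.cvtColor(f["image"],cv2.COLOR_BGR2HSV)
    for c,(lo,hi) in {"yellow":(18,32),"green":(50,80),"blue":(108,130),"red":(0,6),"red2":(174,180)}.items():
        m=cv2.inRange(hsv,(lo,130 if c!='green' else 90,50),(hi,255,255))
        k,l,st,ce=cv2.connectedComponentsWithStats(m)
        for i in range(1,k):
            if st[i,4]>60:
                cn,_=cv2.findContours((l==i).astype(np.uint8),0,2)
                P=onz(f,cn[0][:,0],0.0325)[:,:2]; r=cv2.minAreaRect((P*1000).astype(np.float32))
                q=cv2.boxPoints(r); e=q[1]-q[0]; e2=q[2]-q[1]; L=e if np.hypot(*e)>np.hypot(*e2) else e2
                if 0<r[0][0]<900 and abs(r[0][1])<600: print(n,c,ce[i].round(),st[i,4],np.round(r[0]),np.round(r[1]),"ang",np.degrees(np.arctan2(L[1],L[0])).round(1)%180)
f=B["top"]
a=cv2.resize(f["image"][130:290,255:355],None,fx=5,fy=5,interpolation=cv2.INTER_CUBIC)[:, :]
b=cv2.resize(g["image"][150:260,260:400],None,fx=5,fy=5,interpolation=cv2.INTER_CUBIC)
cv2.imwrite("pics/r1.png",cv2.resize(a,None,fx=.75,fy=.75)); cv2.imwrite("pics/r2.png",b)
```

```text
top yellow [394. 174.] 190 [ 632. -139.] [33. 83.] ang 96.4
top green [466. 183.] 336 [ 601. -357.] [38. 84.] ang 153.2
top blue [388. 236.] 210 [ 447. -117.] [82. 23.] ang 43.5
top red [193. 181.] 128 [620. 465.] [39. 36.] ang 63.1
top red [192. 215.] 175 [522. 460.] [47. 52.] ang 97.3
top red [461. 250.] 343 [ 403. -331.] [84. 36.] ang 34.7
scene yellow [251. 186.] 286 [ 627. -148.] [ 64. 103.] ang 101.4
scene yellow [221. 252.] 212 [853.  34.] [91. 52.] ang 76.1
scene yellow [253. 289.] 271 [863. 194.] [66. 58.] ang 52.6
scene yellow [291. 331.] 328 [862. 355.] [57. 53.] ang 49.9
scene green [266. 147.] 148 [ 454. -298.] [97. 48.] ang 59.6
scene green [221. 159.] 390 [ 632. -355.] [100. 169.] ang 176.5
scene green [423. 255.] 70 [428. 425.] [34. 23.] ang 37.2
scene blue [301. 164.] 174 [ 423. -128.] [93. 47.] ang 49.3
scene blue [214. 174.] 74 [ 692. -287.] [46. 32.] ang 58.5
scene red [274. 134.] 142 [ 388. -338.] [116.  52.] ang 45.5
scene red [416. 276.] 506 [498. 456.] [114.  51.] ang 24.7
scene red [389. 302.] 192 [617. 461.] [47. 38.] ang 32.3
```

View pics/r1.png

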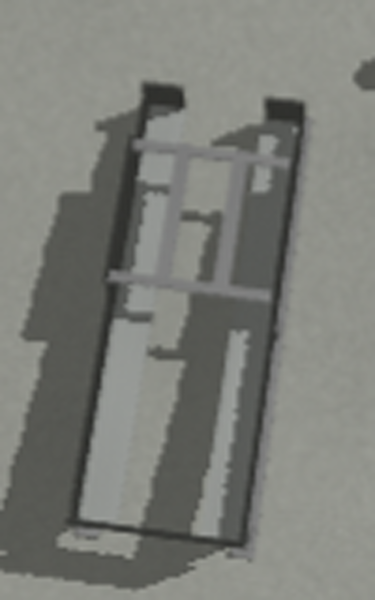

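View pics/r2.png

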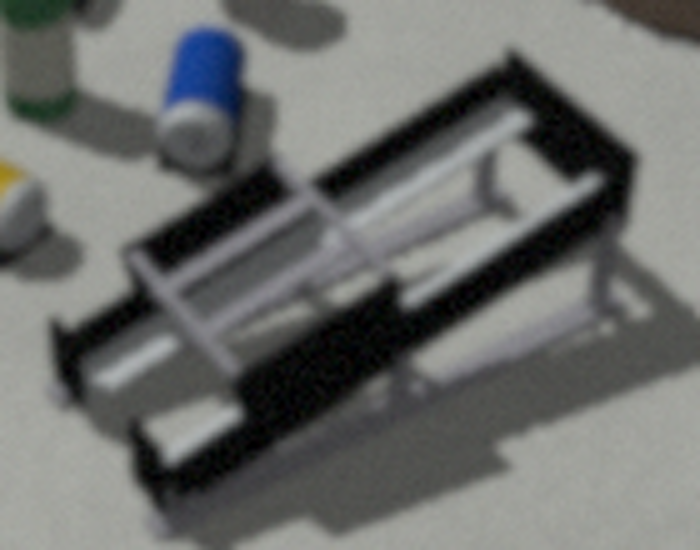

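Run:
```python
from h import *
f=np.load("pics/top1.npy",allow_pickle=True).item(); g=np.load("pics/scene1.npy",allow_pickle=True).item()
def tri(a,b):
    o1,v1=ray(f,a);o2,v2=ray(g,b);v1=v1[0];v2=v2[0]
    s=np.linalg.lstsq(np.c_[v1,-v2],o2-o1,rcond=None)[0]; p,q=o1+s[0]*v1,o2+s[1]*v2
    return (p+q)/2,np.linalg.norm(p-q)
L,R=[275,269.7],[320.3,275.3]
print("back wall top view z.133",onz(f,[L,R],.133).round(4))
print("scene",onz(g,[[386.4,181.6],[362.6,161]],.133).round(4))
print("bars75",onz(f,[[284.3,203.3],[327,209.2]],.121).round(4)); print("bars205",onz(f,[[291,168.7],[331.8,173.5]],.094).round(4))
BL,BR=onz(f,[L,R],.133)[:,:2]
m=((BL+BR)/2); far=onz(f,[[291,168.7],[331.8,173.5]],.094)[:,:2].mean(0); d=far-m; d/=np.linalg.norm(d)
print("dir",np.degrees(np.arctan2(d[1],d[0])),"perp",np.degrees(np.arctan2(*(BL-BR)[::-1])), "origin",m+.092*d)
# bottles in top view: use rough base points
for n,p,z in [("green_b top",[425,206],.185),("water cap",[395,121],.17),("carton top",[445,140],.12)]: print(n,onz(f,[p],z).round(3))
# cans with looser masks in top view
s=env.observe();print(Rn.from_rotvec(s["ee_rot"]).as_matrix().round(3))
w=vision.grab_frame("wrist");T=Rn.from_rotvec(s["ee_rot"]).as_matrix();o,v=ray(w,[w["cx"],w["cy"]])
print("wrist cam in tool",T.T@(o-s["eef_pos"]),T.T@v[0],w["vfov"],w["k1"]);print(T.T@np.array(w["R"]).T)
```

```text
back wall top view z.133 [[0.3507 0.2017 0.133 ]
 [0.3342 0.0791 0.133 ]]
scene [[0.3593 0.2097 0.133 ]
 [0.3405 0.091  0.133 ]]
bars75 [[0.5346 0.1777 0.121 ]
 [0.5162 0.0587 0.121 ]]
bars205 [[0.6399 0.1612 0.094 ]
 [0.6238 0.0438 0.094 ]]
dir -7.471093041171075 perp 82.35156860823967 origin [0.43363819 0.12846709]
green_b top [[ 0.511 -0.202  0.185]]
water cap [[ 0.753 -0.134  0.17 ]]
carton top [[ 0.711 -0.282  0.12 ]]
[[-0.892  0.453 -0.001]
 [ 0.453  0.892 -0.001]
 [-0.    -0.001 -1.   ]]
wrist cam in tool [ 0.07008575  0.00101878 -0.06834146] [-2.80825368e-01 -2.11700029e-04  9.59758859e-01] 67.0079782549646 -0.006238780803435565
[[-2.70168447e-05 -9.59758882e-01 -2.80825368e-01]
 [ 9.99999977e-01  3.37937946e-05 -2.11700029e-04]
 [ 2.12671138e-04 -2.80825368e-01  9.59758859e-01]]
```

```bash
cat >> h.py <<'E'
import json,sys
def plan(pos,az,n,spread=True):
    "rows to world pos with tool y at azimuth az (deg), tool straight down"
    s=env.observe(); T=Rn.from_rotvec(s["ee_rot"]); p=np.array(s["eef_pos"])
    a=np.radians(az); y=np.array([np.cos(a),np.sin(a),0]); z=np.array([0,0,-1.]); G=Rn.from_matrix(np.c_[np.cross(y,z),y,z])
    tw=(T.inv()*G).as_rotvec(); d=np.array(pos)-p
    print("turn deg",np.degrees(np.linalg.norm(tw)).round(1),"dist",np.linalg.norm(d).round(3),"per row",(np.linalg.norm(d)/n).round(3),(np.degrees(np.linalg.norm(tw))/n).round(2))
    C=T; P=p.copy(); t=np.round(tw/n,3); out=[]
    for k in range(n):
        s_=np.round(C.inv().apply((np.array(pos)-P)/(n-k)),3); P=P+C.apply(s_); C=C*Rn.from_rotvec(t)
        out.append({"slide":s_.tolist(),"twist":t.tolist()})
    print(json.dumps(out)); print("err",(P-pos).round(4))
E
python3 -c "
from h import *
plan([.48,.122,.31],-7.5,10)"
```

```text
turn deg 70.6 dist 0.478 per row 0.048 7.06
[{"slide": [-0.037, -0.03, -0.001], "twist": [-0.0, 0.0, 0.123]}, {"slide": [-0.041, -0.025, -0.001], "twist": [-0.0, 0.0, 0.123]}, {"slide": [-0.043, -0.02, -0.001], "twist": [-0.0, 0.0, 0.123]}, {"slide": [-0.046, -0.014, -0.0], "twist": [-0.0, 0.0, 0.123]}, {"slide": [-0.047, -0.009, -0.001], "twist": [-0.0, 0.0, 0.123]}, {"slide": [-0.048, -0.003, -0.0], "twist": [-0.0, 0.0, 0.123]}, {"slide": [-0.048, 0.003, -0.001], "twist": [-0.0, 0.0, 0.123]}, {"slide": [-0.047, 0.009, -0.0], "twist": [-0.0, 0.0, 0.123]}, {"slide": [-0.045, 0.014, -0.001], "twist": [-0.0, 0.0, 0.123]}, {"slide": [-0.043, 0.02, -0.0], "twist": [-0.0, 0.0, 0.123]}]
err [-0.0001 -0.     -0.0003]
```

Emit:
{"name": "jog_arm", "arguments": {
  "series": [
    {"slide":[-0.037,-0.03,-0.001],"twist":[0,0,0.123]},
    {"slide":[-0.041,-0.025,-0.001],"twist":[0,0,0.123]},
    {"slide":[-0.043,-0.02,-0.001],"twist":[0,0,0.123]},
    {"slide":[-0.046,-0.014,0],"twist":[0,0,0.123]},
    {"slide":[-0.047,-0.009,-0.001],"twist":[0,0,0.123]},
    {"slide":[-0.048,-0.003,0],"twist":[0,0,0.123]},
    {"slide":[-0.048,0.003,-0.001],"twist":[0,0,0.123]},
    {"slide":[-0.047,0.009,0],"twist":[0,0,0.123]},
    {"slide":[-0.045,0.014,-0.001],"twist":[0,0,0.123]},
    {"slide":[-0.043,0.02,0],"twist":[0,0,0.123]}
  ]
}}

```text
validation failed for argument at $.se...
```

Emit:
{"name": "jog_arm", "arguments": {
  "series": [
    {"slide":[0,0,0]},
    {"slide":[0,0,0]}
  ]
}}

```text
validation failed for argument at $.se...
```

Run:
```python
from h import *
f=vision.grab_frame("wrist"); cv2.imwrite("pics/w1.png",f["image"]); np.save("pics/w1.npy",f,allow_pickle=True)
s=env.observe();print(s["eef_pos"],np.degrees(np.arctan2(*Rn.from_rotvec(s["ee_rot"]).as_matrix()[[1,0],1])),s["time_s"])
print(proj(f,[[.435,.13,.102]]))
plan([.632,-.139,.30],6.4,8)
```

```text
[0.28285612 0.55709771 0.3033712 ] 63.083498986107564 0.2
[[ 63.55059975 443.63987228]]
turn deg 56.7 dist 0.779 per row 0.097 7.09
[{"slide": [-0.078, -0.058, 0.0], "twist": [-0.0, 0.0, 0.124]}, {"slide": [-0.085, -0.048, 0.001], "twist": [-0.0, 0.0, 0.124]}, {"slide": [-0.09, -0.037, 0.0], "twist": [-0.0, 0.0, 0.124]}, {"slide": [-0.094, -0.025, 0.001], "twist": [-0.0, 0.0, 0.124]}, {"slide": [-0.096, -0.014, 0.0], "twist": [-0.0, 0.0, 0.124]}, {"slide": [-0.097, -0.001, 0.001], "twist": [-0.0, 0.0, 0.124]}, {"slide": [-0.097, 0.011, 0.0], "twist": [-0.0, 0.0, 0.124]}, {"slide": [-0.095, 0.022, 0.001], "twist": [-0.0, 0.0, 0.124]}]
err [-0.0002  0.0001 -0.0002]
```

View pics/w1.png

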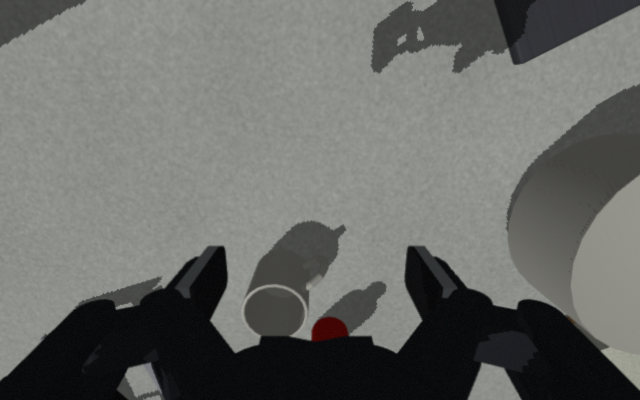

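```bash
python3 -c "
from h import *
plan([.475,.01,.32],-7.5,12)"
```

```text
turn deg 70.6 dist 0.58 per row 0.048 5.88
[{"slide": [-0.035, -0.033, -0.001], "twist": [-0.0, 0.0, 0.103]}, {"slide": [-0.038, -0.03, -0.001], "twist": [-0.0, 0.0, 0.103]}, {"slide": [-0.041, -0.026, -0.001], "twist": [-0.0, 0.0, 0.103]}, {"slide": [-0.043, -0.021, -0.001], "twist": [-0.0, 0.0, 0.103]}, {"slide": [-0.045, -0.017, -0.002], "twist": [-0.0, 0.0, 0.103]}, {"slide": [-0.047, -0.012, -0.001], "twist": [-0.0, 0.0, 0.103]}, {"slide": [-0.048, -0.007, -0.002], "twist": [-0.0, 0.0, 0.103]}, {"slide": [-0.048, -0.002, -0.001], "twist": [-0.0, 0.0, 0.103]}, {"slide": [-0.048, 0.003, -0.002], "twist": [-0.0, 0.0, 0.103]}, {"slide": [-0.048, 0.008, -0.001], "twist": [-0.0, 0.0, 0.103]}, {"slide": [-0.047, 0.013, -0.002], "twist": [-0.0, 0.0, 0.103]}, {"slide": [-0.045, 0.018, -0.001], "twist": [-0.0, 0.0, 0.103]}]
err [-0.     -0.0002 -0.0002]
```

Emit:
{"name": "jog_arm", "arguments": {
  "series": [
    {"slide":[0,0,0],"twist":[0,0,0],"claw":0.085}
  ]
}}

```text
time_s: 0.3
eef_pos: [0.2829, 0.5572, 0.3036]
ee_rot: [-0.731, -3.055, 0.001]
force: [-0.3, 0.7, 0.4]
grip_width: 0.995
```

Emit:
{"name": "jog_arm", "arguments": {
  "series": [
    {"slide":[-0.035,-0.033,-0.001],"twist":[0,0,0.103],"claw":0.085},
    {"slide":[-0.038,-0.03,-0.001],"twist":[0,0,0.103],"claw":0.085},
    {"slide":[-0.041,-0.026,-0.001],"twist":[0,0,0.103],"claw":0.085},
    {"slide":[-0.043,-0.021,-0.001],"twist":[0,0,0.103],"claw":0.085},
    {"slide":[-0.045,-0.017,-0.002],"twist":[0,0,0.103],"claw":0.085},
    {"slide":[-0.047,-0.012,-0.001],"twist":[0,0,0.103],"claw":0.085},
    {"slide":[-0.048,-0.007,-0.002],"twist":[0,0,0.103],"claw":0.085},
    {"slide":[-0.048,-0.002,-0.001],"twist":[0,0,0.103],"claw":0.085},
    {"slide":[-0.048,0.003,-0.002],"twist":[0,0,0.103],"claw":0.085},
    {"slide":[-0.048,0.008,-0.001],"twist":[0,0,0.103],"claw":0.085}
  ]
}}

```text
time_s: 1.3
eef_pos: [0.4425, 0.0996, 0.3174]
ee_rot: [2.146, 2.295, 0.002]
force: [0.6, 0.3, 0.1]
grip_width: 0.996
```

Emit:
{"name": "jog_arm", "arguments": {
  "series": [
    {"slide":[-0.047,0.013,-0.002],"twist":[0,0,0.103],"claw":0.085},
    {"slide":[-0.045,0.018,-0.001],"twist":[0,0,0.103],"claw":0.085},
    {"slide":[0,0,0],"twist":[0,0,0],"claw":0.085},
    {"slide":[0,0,0],"twist":[0,0,0],"claw":0.085}
  ]
}}

```text
time_s: 1.7
eef_pos: [0.4751, 0.0089, 0.3199]
ee_rot: [-2.369, -2.063, -0.0]
force: [0.2, 0.0, -0.2]
grip_width: 0.995
```

Run:
```python
from h import *
f=vision.grab_frame("wrist"); cv2.imwrite("pics/w2.png",f["image"]); np.save("pics/w2.npy",f,allow_pickle=True)
s=env.observe();print(s["eef_pos"],np.degrees(np.arctan2(*Rn.from_rotvec(s["ee_rot"]).as_matrix()[[1,0],1])),s["time_s"],s["q"])
```

```text
[0.47490934 0.0102291  0.31977318] -7.725298394582127 1.75 [-0.57013106  0.13546175  0.50119192  1.95137185 -0.07438796  1.07273049
 -0.17203112]
```

View pics/w2.png

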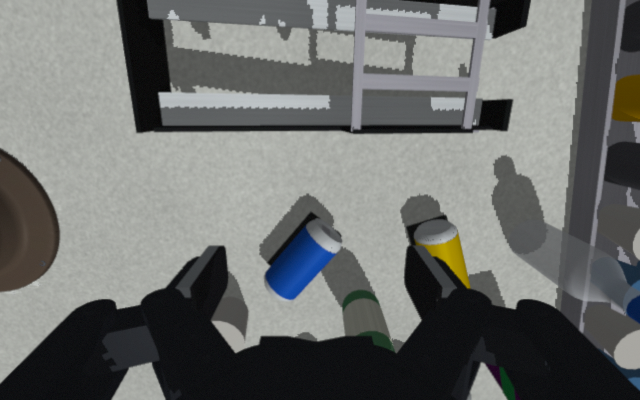

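Run:
```python
from h import *
f=np.load("pics/w2.npy",allow_pickle=True).item()
a=np.radians(-7.5); ex=np.array([np.cos(a),np.sin(a)]); ey=np.array([-ex[1],ex[0]])
O=np.array([.435,.13])
for n,p,z in [("outer corner",[137,131],.133),("back inner corner top",[159,122],.133),("wall@200",[200,130],.115),("wall@330",[330,130],.092),("wall@500",[500,130],.06),("rail in edge L",[162,93],.094),("rail in edge R",[325,95],.065),("far rail in edge",[175,20],.093),("far rail in R",[300,24],.068),("bar1",[357,100],.119),("bar2",[469,100],.095),("tab",[508,115],.05),("back outer far",[120,10],.133)]:
    X=onz(f,[p],z)[0]; d=X[:2]-O; print(n,X.round(4),"rack",np.round([d@ex*1000,d@ey*1000],1))
g=f["image"].astype(int).mean(2)
for c in (180,220,300,400,500): print(c,g[85:140:1,c].astype(int).tolist())
print(g[70,100:190].astype(int).tolist())
```

```text
outer corner [0.3371 0.0818 0.133 ] rack [-90.8 -60.5]
back inner corner top [0.3572 0.0863 0.133 ] rack [-71.4 -53.4]
wall@200 [0.3823 0.0751 0.115 ] rack [-45.1 -61.4]
wall@330 [0.4973 0.0575 0.092 ] rack [ 71.2 -63.8]
wall@500 [0.6784 0.0303 0.06  ] rack [254.3 -67.1]
rail in edge L [0.3476 0.1123 0.094 ] rack [-84.3 -29. ]
rail in edge R [0.4976 0.0907 0.065 ] rack [ 67.2 -30.8]
far rail in edge [0.375  0.1695 0.093 ] rack [-64.6  31.4]
far rail in R [0.4823 0.1574 0.068 ] rack [43.3 33.3]
bar1 [0.5221 0.0812 0.119 ] rack [ 92.8 -37. ]
bar2 [0.6284 0.0672 0.095 ] rack [199.9 -37.1]
tab [0.6924 0.0438 0.05  ] rack [266.4 -51.9]
back outer far [0.351  0.1697 0.133 ] rack [-88.5  28.4]
180 [86, 90, 97, 115, 132, 136, 149, 173, 188, 188, 185, 188, 188, 187, 185, 184, 183, 183, 184, 186, 184, 167, 130, 99, 94, 95, 95, 96, 94, 96, 96, 95, 95, 95, 97, 98, 97, 96, 95, 93, 67, 23, 20, 25, 25, 35, 85, 145, 173, 174, 176, 178, 178, 175, 174]
220 [89, 89, 97, 141, 174, 175, 174, 174, 183, 190, 189, 189, 190, 190, 189, 188, 187, 187, 188, 188, 190, 185, 149, 103, 96, 95, 96, 96, 95, 95, 96, 9
[... 504 characters left out ...]
 94, 94, 93, 90, 71, 38, 12, 9, 12, 16, 20, 21, 40, 104, 149, 163, 165, 164, 165, 166]
500 [175, 177, 177, 177, 177, 176, 174, 172, 172, 173, 172, 171, 168, 153, 107, 34, 8, 12, 6, 8, 10, 10, 7, 9, 11, 11, 7, 12, 6, 10, 8, 8, 6, 9, 7, 13, 7, 7, 9, 6, 8, 9, 11, 10, 22, 71, 135, 168, 169, 169, 171, 174, 177, 176, 173]
[165, 163, 159, 160, 163, 167, 166, 166, 168, 170, 172, 173, 176, 175, 174, 172, 172, 170, 170, 170, 169, 165, 165, 167, 168, 168, 153, 59, 21, 20, 21, 17, 15, 10, 13, 12, 12, 12, 10, 8, 12, 9, 13, 12, 14, 13, 10, 12, 11, 10, 11, 9, 12, 11, 11, 10, 10, 12, 11, 13, 8, 10, 11, 14, 8, 12, 10, 17, 42, 71, 85, 87, 86, 83, 82, 83, 85, 85, 88, 87, 88, 87, 86, 85, 84, 84, 85, 86, 87, 87]
```

```bash
python3 -c "
from h import *
plan([.635,-.235,.30],5,7)"
```

```text
turn deg 12.7 dist 0.294 per row 0.042 1.82
[{"slide": [-0.032, 0.027, 0.003], "twist": [-0.0, -0.0, -0.032]}, {"slide": [-0.032, 0.026, 0.003], "twist": [-0.0, -0.0, -0.032]}, {"slide": [-0.033, 0.025, 0.003], "twist": [-0.0, -0.0, -0.032]}, {"slide": [-0.034, 0.024, 0.003], "twist": [-0.0, -0.0, -0.032]}, {"slide": [-0.035, 0.024, 0.003], "twist": [-0.0, -0.0, -0.032]}, {"slide": [-0.036, 0.022, 0.002], "twist": [-0.0, -0.0, -0.032]}, {"slide": [-0.036, 0.021, 0.003], "twist": [-0.0, -0.0, -0.032]}]
err [-0.0001  0.0005 -0.0004]
```

Emit:
{"name": "jog_arm", "arguments": {
  "series": [
    {"slide":[-0.032,0.027,0.003],"twist":[0,0,-0.032],"claw":0.085},
    {"slide":[-0.032,0.026,0.003],"twist":[0,0,-0.032],"claw":0.085},
    {"slide":[-0.033,0.025,0.003],"twist":[0,0,-0.032],"claw":0.085},
    {"slide":[-0.034,0.024,0.003],"twist":[0,0,-0.032],"claw":0.085},
    {"slide":[-0.035,0.024,0.003],"twist":[0,0,-0.032],"claw":0.085},
    {"slide":[-0.036,0.022,0.002],"twist":[0,0,-0.032],"claw":0.085},
    {"slide":[-0.036,0.021,0.003],"twist":[0,0,-0.032],"claw":0.085},
    {"slide":[0,0,0],"twist":[0,0,0],"claw":0.085},
    {"slide":[0,0,0],"twist":[0,0,0],"claw":0.085}
  ]
}}

```text
time_s: 2.65
eef_pos: [0.6353, -0.2339, 0.2987]
ee_rot: [-2.118, -2.318, 0.001]
force: [0.1, 0.0, -0.6]
grip_width: 0.997
```

```bash
cat >> h.py <<'E'
def can(f,c,near,z=.0325):
    "axis angle and centre of a can from colour plus its bright ends, cast on the plane of its axis"
    lim={"yellow":(18,34),"green":(50,85),"red":(0,8)}[c]
    h=cv2.cvtColor(f["image"],cv2.COLOR_BGR2HSV); m=cv2.inRange(h,(lim[0],110,40),(lim[1],255,255))
    if c=="red": m|=cv2.inRange(h,(172,110,40),(180,255,255))
    k,l,st,ce=cv2.connectedComponentsWithStats(m); pn=proj(f,[[*near,z]])[0]
    i=min((i for i in range(1,k) if st[i,4]>300),key=lambda i:np.hypot(*(ce[i]-pn)))
    cn=max(cv2.findContours((l==i).astype(np.uint8),0,2)[0],key=len)
    P=onz(f,cn[:,0],z)[:,:2]*1000; r=cv2.minAreaRect(P.astype(np.float32)); q=cv2.boxPoints(r)
    e=max(q[1]-q[0],q[2]-q[1],key=np.linalg.norm); print(c,"px",ce[i].round(),"band centre",np.round(r[0]),np.round(r[1]),"axis az",(np.degrees(np.arctan2(e[1],e[0]))%180).round(1), "box px",st[i,:4])
    return r
E
python3 - <<'E'
from h import *
f=vision.grab_frame("wrist"); cv2.imwrite("pics/w3.png",f["image"]); np.save("pics/w3.npy",f,allow_pickle=True)
s=env.observe();print(s["eef_pos"],np.degrees(np.arctan2(*Rn.from_rotvec(s["ee_rot"]).as_matrix()[[1,0],1])),s["time_s"])
can(f,"yellow",(.632,-.139))
E
```

```text
[ 0.63521619 -0.23291989  0.29908728] 5.2094791835570975 2.7
yellow px [312.  77.] band centre [ 624. -134.] [52. 92.] axis az 101.0 box px [283  30  58  97]
```

View pics/w3.png

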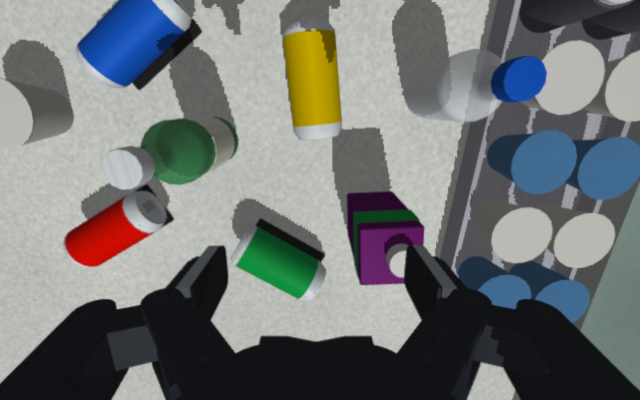

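Run:
```python
from h import *
f=np.load("pics/w3.npy",allow_pickle=True).item()
for c,n in [("yellow",(.625,-.135)),("green",(.6,-.357)),("red",(.403,-.331))]: can(f,c,n)
for n,t in {"yellow":[[321,138],[307,14]],"red":[[72,252],[160,208]],"green":[[240,241],[316,288]]}.items():
    P=onz(f,t,.0325)[:,:2]*1000; d=P[1]-P[0]; print(n,P.round(),"len",np.hypot(*d).round(),"mid",P.mean(0).round(),np.degrees(np.arctan2(d[1],d[0])).round(1))
h=cv2.cvtColor(f["image"],cv2.COLOR_BGR2HSV)
print(h[5:35,305].tolist())
plan([.624,-.136,.20],11,4)
```

```text
yellow px [312.  77.] band centre [ 624. -134.] [52. 92.] axis az 101.0 box px [283  30  58  97]
green px [279. 263.] band centre [ 602. -351.] [60. 93.] axis az 153.7 box px [236 227  82  71]
red px [103. 236.] band centre [ 389. -333.] [105.  53.] axis az 35.8 box px [ 65 198  87  69]
yellow [[ 639. -194.]
 [ 614.  -75.]] len 121.0 mid [ 626. -134.] 101.9
red [[ 348. -358.]
 [ 459. -291.]] len 130.0 mid [ 403. -324.] 31.2
green [[ 553. -324.]
 [ 650. -381.]] len 112.0 mid [ 602. -353.] -30.1
[[53, 10, 99], [30, 5, 98], [50, 8, 98], [45, 11, 97], [45, 11, 96], [40, 8, 95], [45, 11, 95], [45, 11, 96], [45, 5, 94], [30, 8, 95], [45, 5, 95], [40, 8, 97], [50, 8, 99], [50, 8, 99], [60, 5, 98], [90, 5, 97], [98, 10, 99], [105, 15, 102], [98, 10, 102], [90, 10, 104], [96, 12, 106], [98, 10, 107], [98, 9, 109], [102, 10, 123], [60, 7, 137], [24, 57, 138], [25, 218, 158], [25, 255, 185], [25, 255, 189], [25, 255, 189]]
turn deg 5.8 dist 0.139 per row 0.035 1.45
[{"slide": [0.024, -0.001, 0.025], "twist": [-0.0, -0.0, -0.025]}, {"slide": [0.024, 0.0, 0.025], "twist": [-0.0, -0.0, -0.025]}, {"slide": [0.025, 0.001, 0.025], "twist": [-0.0, -0.0, -0.025]}, {"slide": [0.024, 0.001, 0.024], "twist": [-0.0, -0.0, -0.025]}]
err [-0.0004 -0.0004  0.0002]
```

```bash
python3 -c "
from h import *
plan([.626,-.137,.20],11.5,4)"
```

```text
turn deg 6.3 dist 0.138 per row 0.035 1.57
[{"slide": [0.024, -0.0, 0.025], "twist": [-0.0, -0.0, -0.027]}, {"slide": [0.024, 0.001, 0.025], "twist": [-0.0, -0.0, -0.027]}, {"slide": [0.024, 0.001, 0.025], "twist": [-0.0, -0.0, -0.027]}, {"slide": [0.024, 0.002, 0.024], "twist": [-0.0, -0.0, -0.027]}]
err [ 0.0005 -0.      0.0002]
```

Emit:
{"name": "jog_arm", "arguments": {
  "grip_force": 45,
  "series": [
    {"slide":[0.032,-0.001,0.005],"twist":[0,0,-0.027],"claw":0.085},
    {"slide":[0.032,0,0.005],"twist":[0,0,-0.027],"claw":0.085},
    {"slide":[0.032,0.002,0.04],"twist":[0,0,-0.027],"claw":0.085},
    {"slide":[0,0,0.05],"twist":[0,0,-0.027],"claw":0.085},
    {"slide":[0,0,0.04],"twist":[0,0,0],"claw":0.085},
    {"slide":[0,0,0],"twist":[0,0,0],"claw":0.085}
  ]
}}

```text
time_s: 3.3
eef_pos: [0.6218, -0.136, 0.1561]
ee_rot: [-1.982, -2.426, 0.006]
force: [-0.4, -0.0, -1.6]
grip_width: 0.997
```

Run:
```python
from h import *
f=vision.grab_frame("wrist"); np.save("pics/w4.npy",f,allow_pickle=True); cv2.imwrite("pics/w4.png",f["image"])
plan([.626,-.137,.0865],11.5,4)
try: can(f,"yellow",(.626,-.137))
except Exception as e: print(e)
```

```text
turn deg 0.3 dist 0.073 per row 0.018 0.07
[{"slide": [-0.0, 0.001, 0.018], "twist": [-0.001, -0.001, -0.0]}, {"slide": [-0.0, 0.001, 0.018], "twist": [-0.001, -0.001, -0.0]}, {"slide": [-0.0, 0.0, 0.018], "twist": [-0.001, -0.001, -0.0]}, {"slide": [-0.0, 0.001, 0.019], "twist": [-0.001, -0.001, -0.0]}]
err [ 0.0003  0.0001 -0.    ]
yellow px [319. 226.] band centre [ 626. -145.] [ 53. 101.] axis az 100.9 box px [279 158  83 139]
```

Emit:
{"name": "jog_arm", "arguments": {
  "series": [
    {"slide":[0,0.001,0.025],"twist":[0,0,0],"claw":0.085},
    {"slide":[0,0.001,0.025],"twist":[0,0,0],"claw":0.085},
    {"slide":[0,0,0.019],"twist":[0,0,0],"claw":0.085},
    {"slide":[0,0,0],"twist":[0,0,0],"claw":0.085},
    {"slide":[0,0,0],"twist":[0,0,0],"claw":0.04},
    {"slide":[0,0,0],"twist":[0,0,0],"claw":0.04},
    {"slide":[0,0,0],"twist":[0,0,0],"claw":0.04},
    {"slide":[0,0,0],"twist":[0,0,0],"claw":0.04}
  ]
}}

```text
time_s: 4.15
eef_pos: [0.6269, -0.1403, 0.0943]
ee_rot: [1.993, 2.428, 0.001]
force: [-5.2, 0.1, 8.4]
grip_width: 0.607
```

Emit:
{"name": "jog_arm", "arguments": {
  "series": [
    {"slide":[0,0,0],"twist":[0,0,0],"claw":0.04},
    {"slide":[0,0,0],"twist":[0,0,0],"claw":0.04}
  ]
}}

```text
time_s: 4.35
eef_pos: [0.6269, -0.1403, 0.0943]
ee_rot: [1.993, 2.428, 0.001]
force: [-5.5, 0.8, 8.4]
grip_width: 0.603
```

Emit:
{"name": "jog_arm", "arguments": {
  "series": [
    {"slide":[0,0,0],"twist":[0,0,0],"claw":0.085},
    {"slide":[0,0,0],"twist":[0,0,0],"claw":0.085},
    {"slide":[0,0,0],"twist":[0,0,0],"claw":0.085},
    {"slide":[0,0,0],"twist":[0,0,0],"claw":0.085}
  ]
}}

```text
time_s: 4.75
eef_pos: [0.6271, -0.1396, 0.0921]
ee_rot: [1.992, 2.429, 0.0]
force: [0.4, -0.1, 0.7]
grip_width: 0.997
```

Run:
```python
from h import *
f=vision.grab_frame("wrist"); cv2.imwrite("pics/w5.png",f["image"])
g=vision.grab_frame("scene"); cv2.imwrite("pics/s5.png",cv2.resize(g["image"][100:250,180:330],None,fx=4,fy=4,interpolation=cv2.INTER_CUBIC))
s=env.observe();print(s["eef_pos"],s["force"],s["grip_width"])
```

```text
[ 0.62696362 -0.13964637  0.09187763] [-0.68690173  0.16636444  0.3157723 ] 0.995107047597243
```

View pics/w5.png

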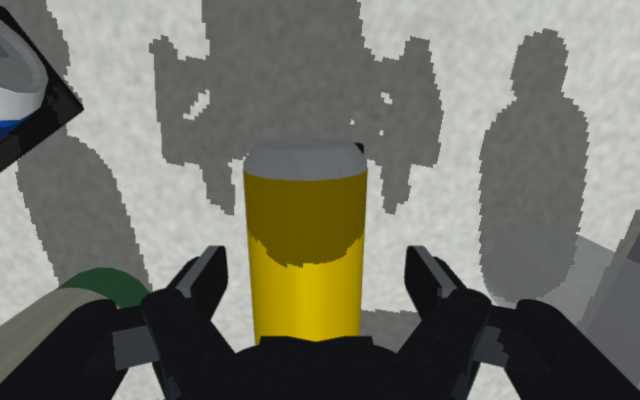

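Emit:
{"name": "jog_arm", "arguments": {
  "series": [
    {"slide":[0.002,-0.004,0.005],"twist":[0,0,0],"claw":0.085},
    {"slide":[0,0,0],"twist":[0,0,0],"claw":0.04},
    {"slide":[0,0,0],"twist":[0,0,0],"claw":0.04},
    {"slide":[0,0,0],"twist":[0,0,0],"claw":0.04},
    {"slide":[0,0,0],"twist":[0,0,0],"claw":0.04},
    {"slide":[0,0,0],"twist":[0,0,0],"claw":0.04}
  ]
}}

```text
time_s: 5.45
eef_pos: [0.6226, -0.1386, 0.087]
ee_rot: [1.992, 2.429, 0.0]
force: [-0.9, 0.3, 2.0]
grip_width: 0.608
```

Emit:
{"name": "jog_arm", "arguments": {
  "series": [
    {"slide":[0,0,-0.02],"twist":[0,0,0],"claw":0.04},
    {"slide":[0,0,-0.05],"twist":[0,0,0],"claw":0.04},
    {"slide":[0,0,-0.05],"twist":[0,0,0],"claw":0.04},
    {"slide":[0,0,-0.05],"twist":[0,0,0],"claw":0.04},
    {"slide":[0,0,-0.04],"twist":[0,0,0],"claw":0.04},
    {"slide":[0,0,0],"twist":[0,0,0],"claw":0.04}
  ]
}}

```text
time_s: 6.05
eef_pos: [0.6247, -0.1396, 0.3032]
ee_rot: [1.987, 2.422, 0.009]
force: [1.1, -0.6, -2.3]
grip_width: 0.606
```

Run:
```python
from h import *
f=vision.grab_frame("wrist"); cv2.imwrite("pics/w6.png",f["image"])
s=env.observe();print(s["eef_pos"],s["force"],s["grip_width"])
plan([.439,.130,.26],-8.2,8)
```

```text
[ 0.62353811 -0.13893867  0.29972015] [-0.46366211  0.16037571 -3.3071453 ] 0.6056748577315678
turn deg 19.5 dist 0.329 per row 0.041 2.44
[{"slide": [0.037, -0.016, 0.005], "twist": [0.001, 0.0, 0.043]}, {"slide": [0.037, -0.018, 0.005], "twist": [0.001, 0.0, 0.043]}, {"slide": [0.036, -0.019, 0.005], "twist": [0.001, 0.0, 0.043]}, {"slide": [0.035, -0.021, 0.005], "twist": [0.001, 0.0, 0.043]}, {"slide": [0.034, -0.022, 0.005], "twist": [0.001, 0.0, 0.043]}, {"slide": [0.033, -0.024, 0.005], "twist": [0.001, 0.0, 0.043]}, {"slide": [0.033, -0.025, 0.005], "twist": [0.001, 0.0, 0.043]}, {"slide": [0.031, -0.026, 0.004], "twist": [0.001, 0.0, 0.043]}]
err [0.0002 0.     0.0002]
```

View pics/w6.png

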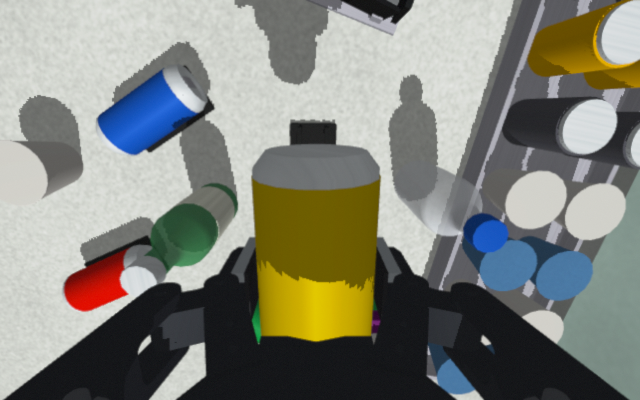

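Emit:
{"name": "jog_arm", "arguments": {
  "series": [
    {"slide":[0.037,-0.016,0.005],"twist":[0.001,0,0.043],"claw":0.04},
    {"slide":[0.037,-0.018,0.005],"twist":[0.001,0,0.043],"claw":0.04},
    {"slide":[0.036,-0.019,0.005],"twist":[0.001,0,0.043],"claw":0.04},
    {"slide":[0.035,-0.021,0.005],"twist":[0.001,0,0.043],"claw":0.04},
    {"slide":[0.034,-0.022,0.005],"twist":[0.001,0,0.043],"claw":0.04},
    {"slide":[0.033,-0.024,0.005],"twist":[0.001,0,0.043],"claw":0.04},
    {"slide":[0.033,-0.025,0.005],"twist":[0.001,0,0.043],"claw":0.04},
    {"slide":[0.031,-0.026,0.004],"twist":[0.001,0,0.043],"claw":0.04},
    {"slide":[0,0,0],"twist":[0,0,0],"claw":0.04},
    {"slide":[0,0,0],"twist":[0,0,0],"claw":0.04}
  ]
}}

```text
time_s: 7.1
eef_pos: [0.4368, 0.1311, 0.2571]
ee_rot: [-2.371, -2.052, 0.014]
force: [0.3, 1.1, -2.4]
grip_width: 0.605
```

Run:
```python
from h import *
f=vision.grab_frame("wrist"); cv2.imwrite("pics/w7.png",f["image"]);np.save("pics/w7.npy",f,allow_pickle=True)
g=vision.grab_frame("top"); 
cv2.imwrite("pics/t7.png",np.hstack([f["image"],cv2.resize(g["image"][150:290,256:356],(286,400),interpolation=cv2.INTER_CUBIC)])[:,126:926])
s=env.observe();print(s["eef_pos"],s["force"],s["grip_width"])
plan([.439,.130,.160],-8.2,3)
```

```text
[0.43802045 0.12964053 0.25772964] [ 0.70250859  0.85071888 -2.39065342] 0.6051430203319397
turn deg 0.6 dist 0.098 per row 0.033 0.19
[{"slide": [0.0, 0.001, 0.033], "twist": [-0.003, 0.001, -0.001]}, {"slide": [0.0, 0.0, 0.032], "twist": [-0.003, 0.001, -0.001]}, {"slide": [0.001, 0.0, 0.033], "twist": [-0.003, 0.001, -0.001]}]
err [-0.0004  0.0004 -0.0003]
```

View pics/t7.png

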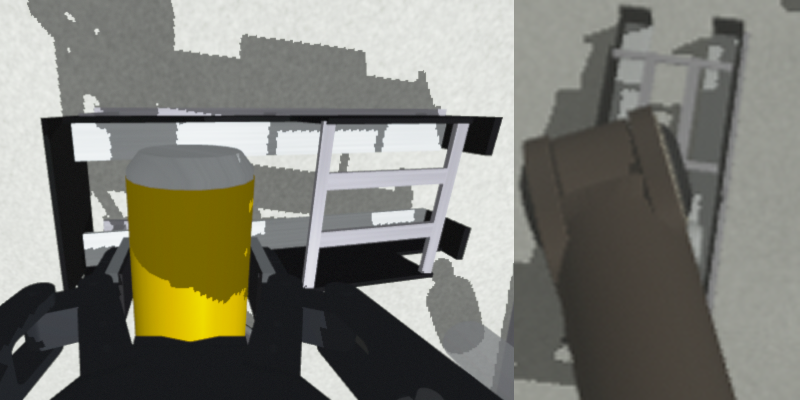

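Run:
```python
from h import *
f=np.load("pics/w7.npy",allow_pickle=True).item()
a=np.radians(-8.2); ex=np.array([np.cos(a),np.sin(a)]); ey=np.array([-ex[1],ex[0]]); O=np.array([.441,.13])
g=f["image"].astype(int).mean(2)
for c in (190,240,290,350,400):print(c,[(r,int(g[r,c])) for r in range(112,128)])
for n,p,z in [("corner out",[168,119],.133),("back-out lo",[192,285],.133),("wall@240",[240,120],.115),("wall@400",[400,120],.09),("rail in far L",[230,160],.088),("rail in far R",[395,154],.068),("near rail in L",[210,234],.09),("bar1",[452,180],.119),("bar2",[580,180],.095),("tab",[618,155],.045)]:
    X=onz(f,[p],z)[0]; d=X[:2]-O; print(n,"rack",np.round([d@ex*1000,d@ey*1000],1))
```

```text
190 [(112, 119), (113, 119), (114, 119), (115, 105), (116, 68), (117, 30), (118, 22), (119, 22), (120, 24), (121, 21), (122, 22), (123, 22), (124, 19), (125, 19), (126, 20), (127, 18)]
240 [(112, 93), (113, 91), (114, 88), (115, 66), (116, 31), (117, 22), (118, 21), (119, 21), (120, 21), (121, 24), (122, 51), (123, 103), (124, 125), (125, 130), (126, 130), (127, 129)]
290 [(112, 202), (113, 200), (114, 194), (115, 136), (116, 50), (117, 20), (118, 19), (119, 20), (120, 20), (121, 27), (122, 64), (123, 110), (124, 128), (125, 130), (126, 130), (127, 130)]
350 [(112, 106), (113, 109), (114, 105), (115, 73), (116, 32), (117, 32), (118, 36), (119, 35), (120, 36), (121, 78), (122, 198), (123, 233), (124, 237), (125, 237), (126, 238), (127, 239)]
400 [(112, 94), (113, 89), (114, 77), (115, 52), (116, 28), (117, 31), (118, 33), (119, 33), (120, 35), (121, 55), (122, 99), (123, 120), (124, 123), (125, 124), (126, 126), (127, 127)]
corner out rack [-95.8  65.2]
back-out lo rack [-94.6 -52.4]
wall@240 rack [-55.5  63.8]
wall@400 rack [59.1 62.8]
rail in far L rack [-72.5  31.9]
rail in far R rack [62.8 33.8]
near rail in L rack [-94.  -30.9]
bar1 rack [91.  23.3]
bar2 rack [201.7  17.7]
tab rack [275.6  29.8]
```

Emit:
{"name": "jog_arm", "arguments": {
  "series": [
    {"slide":[0,0.001,0.033],"twist":[-0.003,0.001,-0.001],"claw":0.04},
    {"slide":[0,0,0.032],"twist":[-0.003,0.001,-0.001],"claw":0.04},
    {"slide":[0,0,0.02],"twist":[-0.003,0.001,-0.001],"claw":0.04},
    {"slide":[0,0,0.012],"twist":[0,0,0],"claw":0.04},
    {"slide":[0,0,0],"twist":[0,0,0],"claw":0.04}
  ]
}}

```text
time_s: 7.7
eef_pos: [0.4383, 0.1291, 0.1601]
ee_rot: [-2.377, -2.054, 0.002]
force: [0.2, 0.7, -2.0]
grip_width: 0.605
```

Emit:
{"name": "jog_arm", "arguments": {
  "series": [
    {"slide":[0,0,0.003],"twist":[0,0,0],"claw":0.04},
    {"slide":[0,0,0],"twist":[0,0,0],"claw":0.04},
    {"slide":[0,0,0],"twist":[0,0,0],"claw":0.085},
    {"slide":[0,0,0],"twist":[0,0,0],"claw":0.085},
    {"slide":[0,0,0],"twist":[0,0,0],"claw":0.085},
    {"slide":[0,0,0],"twist":[0,0,0],"claw":0.085}
  ]
}}

```text
time_s: 8.3
eef_pos: [0.4391, 0.1305, 0.1589]
ee_rot: [2.375, 2.056, 0.005]
force: [2.3, -0.2, 0.8]
grip_width: 0.994
```

Emit:
{"name": "jog_arm", "arguments": {
  "series": [
    {"slide":[0,0,-0.015],"twist":[0,0,0],"claw":0.085},
    {"slide":[0,0,-0.025],"twist":[0,0,0],"claw":0.085},
    {"slide":[0,0,-0.035],"twist":[0,0,0],"claw":0.085},
    {"slide":[0,0,-0.045],"twist":[0,0,0],"claw":0.085},
    {"slide":[0,0,-0.04],"twist":[0,0,0],"claw":0.085},
    {"slide":[0,0,0],"twist":[0,0,0],"claw":0.085}
  ]
}}

```text
time_s: 8.9
eef_pos: [0.4404, 0.1305, 0.3235]
ee_rot: [2.375, 2.055, 0.017]
force: [-0.2, 0.0, -0.3]
grip_width: 0.996
```

Run:
```python
from h import *
f=vision.grab_frame("wrist"); g=vision.grab_frame("scene")
cv2.imwrite("pics/t8.png",np.hstack([cv2.resize(f["image"],(480,300)),cv2.resize(g["image"][150:260,260:400],(320,300),interpolation=cv2.INTER_CUBIC)]))
s=env.observe();print(s["eef_pos"],s["force"],s["grip_width"],s["time_s"])
plan([.50,-.13,.31],20,6)
```

```text
[0.43846269 0.13029437 0.31924259] [ 0.5547762   0.90074702 -0.65218553] 0.9982015686418474 9.0
turn deg 28.2 dist 0.268 per row 0.045 4.7
[{"slide": [-0.041, 0.016, 0.001], "twist": [0.001, -0.0, -0.082]}, {"slide": [-0.043, 0.013, 0.002], "twist": [0.001, -0.0, -0.082]}, {"slide": [-0.044, 0.009, 0.001], "twist": [0.001, -0.0, -0.082]}, {"slide": [-0.044, 0.006, 0.001], "twist": [0.001, -0.0, -0.082]}, {"slide": [-0.045, 0.002, 0.002], "twist": [0.001, -0.0, -0.082]}, {"slide": [-0.044, -0.001, 0.001], "twist": [0.001, -0.0, -0.082]}]
err [-0.      0.0002  0.0005]
```

View pics/t8.png

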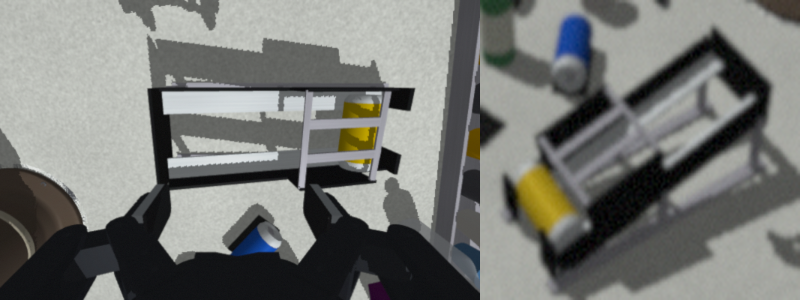

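Run:
```python
from h import *
plan([.602,-.352,.30],62,11)
```

```text
turn deg 70.2 dist 0.51 per row 0.046 6.38
[{"slide": [-0.041, 0.021, 0.002], "twist": [0.0, -0.0, -0.111]}, {"slide": [-0.043, 0.016, 0.002], "twist": [0.0, -0.0, -0.111]}, {"slide": [-0.045, 0.011, 0.002], "twist": [0.0, -0.0, -0.111]}, {"slide": [-0.046, 0.006, 0.002], "twist": [0.0, -0.0, -0.111]}, {"slide": [-0.046, 0.001, 0.001], "twist": [0.0, -0.0, -0.111]}, {"slide": [-0.046, -0.004, 0.002], "twist": [0.0, -0.0, -0.111]}, {"slide": [-0.046, -0.009, 0.001], "twist": [0.0, -0.0, -0.111]}, {"slide": [-0.044, -0.014, 0.002], "twist": [0.0, -0.0, -0.111]}, {"slide": [-0.043, -0.019, 0.001], "twist": [0.0, -0.0, -0.111]}, {"slide": [-0.04, -0.023, 0.002], "twist": [0.0, -0.0, -0.111]}, {"slide": [-0.038, -0.027, 0.001], "twist": [0.0, -0.0, -0.111]}]
err [ 0.0005 -0.0002  0.0002]
```

Emit:
{"name": "jog_arm", "arguments": {
  "series": [
    {"slide":[-0.041,0.021,0.002],"twist":[0,0,-0.111],"claw":0.085},
    {"slide":[-0.043,0.016,0.002],"twist":[0,0,-0.111],"claw":0.085},
    {"slide":[-0.045,0.011,0.002],"twist":[0,0,-0.111],"claw":0.085},
    {"slide":[-0.046,0.006,0.002],"twist":[0,0,-0.111],"claw":0.085},
    {"slide":[-0.046,0.001,0.001],"twist":[0,0,-0.111],"claw":0.085},
    {"slide":[-0.046,-0.004,0.002],"twist":[0,0,-0.111],"claw":0.085},
    {"slide":[-0.046,-0.009,0.001],"twist":[0,0,-0.111],"claw":0.085},
    {"slide":[-0.044,-0.014,0.002],"twist":[0,0,-0.111],"claw":0.085},
    {"slide":[-0.043,-0.019,0.001],"twist":[0,0,-0.111],"claw":0.085},
    {"slide":[-0.04,-0.023,0.002],"twist":[0,0,-0.111],"claw":0.085}
  ]
}}

```text
time_s: 10.0
eef_pos: [0.5791, -0.3052, 0.2989]
ee_rot: [-0.953, -2.991, -0.004]
force: [-0.2, 0.4, 0.3]
grip_width: 0.997
```

Emit:
{"name": "jog_arm", "arguments": {
  "series": [
    {"slide":[-0.038,-0.027,0.001],"twist":[0,0,-0.111],"claw":0.085},
    {"slide":[0,0,0],"twist":[0,0,0],"claw":0.085},
    {"slide":[0,0,0.03],"twist":[0,0,0],"claw":0.085},
    {"slide":[0,0,0.04],"twist":[0,0,0],"claw":0.085},
    {"slide":[0,0,0.04],"twist":[0,0,0],"claw":0.085},
    {"slide":[0,0,0.03],"twist":[0,0,0],"claw":0.085},
    {"slide":[0,0,0],"twist":[0,0,0],"claw":0.085},
    {"slide":[0,0,0],"twist":[0,0,0],"claw":0.085}
  ]
}}

```text
time_s: 10.8
eef_pos: [0.5941, -0.3473, 0.1594]
ee_rot: [-0.793, -3.038, -0.003]
force: [0.2, -0.0, 0.9]
grip_width: 1.0
```

Run:
```python
from h import *
f=vision.grab_frame("wrist"); cv2.imwrite("pics/w9.png",f["image"]);np.save("pics/w9.npy",f,allow_pickle=True)
s=env.observe();print(s["eef_pos"],s["force"],s["time_s"],np.degrees(np.arctan2(*Rn.from_rotvec(s["ee_rot"]).as_matrix()[[1,0],1])))
r=can(f,"green",(.602,-.352))
h=cv2.cvtColor(f["image"],cv2.COLOR_BGR2HSV)
for row in (170,185,200,220,235):
    c=np.where((h[row,:,0]>50)&(h[row,:,0]<85)&(h[row,:,1]>110))[0]; print(row,c.min() if len(c) else None,c.max() if len(c) else None,len(c))
plan([.602,-.352,.0865],62,4)
```

```text
[ 0.59486517 -0.34784842  0.16093187] [ 0.59181011 -0.02560475  1.13209891] 10.85 60.74471785191862
green px [315. 228.] band centre [ 607. -354.] [ 53. 101.] axis az 153.7 box px [271 160  83 137]
170 272 351 80
185 273 351 79
200 275 352 78
220 277 352 76
235 278 352 75
turn deg 1.3 dist 0.075 per row 0.019 0.31
[{"slide": [-0.002, -0.0, 0.019], "twist": [0.0, 0.0, -0.005]}, {"slide": [-0.002, -0.0, 0.018], "twist": [0.0, 0.0, -0.005]}, {"slide": [-0.002, -0.0, 0.019], "twist": [0.0, 0.0, -0.005]}, {"slide": [-0.002, -0.0, 0.018], "twist": [0.0, 0.0, -0.005]}]
err [-0.      0.0004  0.0004]
```

Run:
```python
from h import *
plan([.600,-.350,.086],63.3,3)
```

```text
turn deg 2.6 dist 0.075 per row 0.025 0.85
[{"slide": [-0.002, 0.0, 0.025], "twist": [0.001, 0.0, -0.015]}, {"slide": [-0.002, 0.0, 0.025], "twist": [0.001, 0.0, -0.015]}, {"slide": [-0.001, 0.001, 0.025], "twist": [0.001, 0.0, -0.015]}]
err [-0.0002  0.0007 -0.0001]
```

Emit:
{"name": "jog_arm", "arguments": {
  "series": [
    {"slide":[-0.002,0,0.025],"twist":[0.001,0,-0.015],"claw":0.085},
    {"slide":[-0.002,0,0.025],"twist":[0.001,0,-0.015],"claw":0.085},
    {"slide":[-0.001,0.001,0.025],"twist":[0.001,0,-0.015],"claw":0.085},
    {"slide":[0,0,0],"twist":[0,0,0],"claw":0.085},
    {"slide":[0,0,0],"twist":[0,0,0],"claw":0.085}
  ]
}}

```text
time_s: 11.35
eef_pos: [0.6002, -0.3495, 0.087]
ee_rot: [0.725, 3.055, -0.003]
force: [-0.1, 0.1, -0.3]
grip_width: 0.994
```

Run:
```python
from h import *
s=env.observe();print(s["eef_pos"],s["force"],np.degrees(np.arctan2(*Rn.from_rotvec(s["ee_rot"]).as_matrix()[[1,0],1])))
f=vision.grab_frame("wrist");h=cv2.cvtColor(f["image"],cv2.COLOR_BGR2HSV)
for row in (190,220,250,280,310):
    c=np.where((h[row,:,0]>50)&(h[row,:,0]<85)&(h[row,:,1]>110))[0]; print(row,c.min() if len(c) else None,c.max() if len(c) else None,len(c))
```

```text
[ 0.60020074 -0.34950966  0.0869909 ] [-0.08333326  0.11789341 -0.25168121] 63.309451052566054
190 248 374 127
220 250 373 124
250 253 371 119
280 255 370 116
310 257 368 112
```

Emit:
{"name": "jog_arm", "arguments": {
  "series": [
    {"slide":[0,-0.002,0],"twist":[0,0,0],"claw":0.04},
    {"slide":[0,0,0],"twist":[0,0,0],"claw":0.04},
    {"slide":[0,0,0],"twist":[0,0,0],"claw":0.04},
    {"slide":[0,0,0],"twist":[0,0,0],"claw":0.04},
    {"slide":[0,0,0],"twist":[0,0,0],"claw":0.04}
  ]
}}

```text
time_s: 11.9
eef_pos: [0.599, -0.3514, 0.087]
ee_rot: [0.725, 3.055, -0.003]
force: [-0.3, 0.8, 6.0]
grip_width: 0.606
```

Emit:
{"name": "jog_arm", "arguments": {
  "series": [
    {"slide":[0,0,-0.02],"twist":[0,0,0],"claw":0.04},
    {"slide":[0,0,-0.05],"twist":[0,0,0],"claw":0.04},
    {"slide":[0,0,-0.05],"twist":[0,0,0],"claw":0.04},
    {"slide":[0,0,-0.05],"twist":[0,0,0],"claw":0.04},
    {"slide":[0,0,-0.05],"twist":[0,0,0],"claw":0.04},
    {"slide":[0,0,0],"twist":[0,0,0],"claw":0.04},
    {"slide":[0,0,0],"twist":[0,0,0],"claw":0.04}
  ]
}}

```text
time_s: 12.6
eef_pos: [0.5988, -0.3507, 0.3069]
ee_rot: [0.724, 3.054, -0.002]
force: [-0.4, 0.0, -3.3]
grip_width: 0.607
```

```bash
cat >> h.py <<'E'
def held(f,c):
    "offset of held can along tool x: tip of band and of can, columns 300-340"
    lim={"yellow":(18,34),"green":(50,85),"red":(0,8)}[c]
    h=cv2.cvtColor(f["image"],cv2.COLOR_BGR2HSV); m=(h[...,0]>=lim[0])&(h[...,0]<=lim[1])&(h[...,1]>110)
    print("band first row",[np.where(m[:,k])[0].min() for k in (300,316,330)],"edges",[(r,np.where(m[r])[0].min(),np.where(m[r])[0].max()) for r in (210,250,300)])
E
python3 - <<'E'
from h import *
held({"image":cv2.imread("pics/w6.png")},"yellow")
f=vision.grab_frame("wrist"); cv2.imwrite("pics/w10.png",f["image"]); held(f,"green")
s=env.observe();print(s["eef_pos"],s["force"],s["grip_width"],s["time_s"])
plan([.439,.130,.26],-8.2,12)
E
```

```text
band first row [np.int64(190), np.int64(190), np.int64(190)] edges [(210, np.int64(254), np.int64(377)), (250, np.int64(255), np.int64(376)), (300, np.int64(259), np.int64(373))]
band first row [np.int64(188), np.int64(189), np.int64(188)] edges [(210, np.int64(254), np.int64(428)), (250, np.int64(255), np.int64(376)), (300, np.int64(260), np.int64(372))]
[ 0.59831482 -0.35012259  0.30485211] [-0.29527214 -0.33059091 -2.98115463] 0.6085087273354536 12.65
turn deg 71.5 dist 0.508 per row 0.042 5.96
[{"slide": [0.03, 0.03, 0.004], "twist": [-0.0, 0.0, 0.104]}, {"slide": [0.033, 0.027, 0.004], "twist": [-0.0, 0.0, 0.104]}, {"slide": [0.035, 0.023, 0.004], "twist": [-0.0, 0.0, 0.104]}, {"slide": [0.037, 0.019, 0.004], "twist": [-0.0, 0.0, 0.104]}, {"slide": [0.039, 0.015, 0.004], "twist": [-0.0, 0.0, 0.104]}, {"slide": [0.041, 0.011, 0.004], "twist": [-0.0, 0.0, 0.104]}, {"slide": [0.042, 0.007, 0.003], "twist": [-0.0, 0.0, 0.104]}, {"slide": [0.042, 0.002, 0.004], "twist": [-0.0, 0.0, 0.104]}, {"slide": [0.042, -0.002, 0.003], "twist": [-0.0, 0.0, 0.104]}, {"slide": [0.042, -0.006, 0.004], "twist": [-0.0, 0.0, 0.104]}, {"slide": [0.041, -0.011, 0.003], "twist": [-0.0, 0.0, 0.104]}, {"slide": [0.039, -0.015, 0.004], "twist": [-0.0, 0.0, 0.104]}]
err [-0.0004  0.0001 -0.0003]
```

Emit:
{"name": "jog_arm", "arguments": {
  "series": [
    {"slide":[0.03,0.03,0],"twist":[0,0,0.104],"claw":0.04},
    {"slide":[0.033,0.027,0],"twist":[0,0,0.104],"claw":0.04},
    {"slide":[0.035,0.023,0],"twist":[0,0,0.104],"claw":0.04},
    {"slide":[0.037,0.019,0],"twist":[0,0,0.104],"claw":0.04},
    {"slide":[0.039,0.015,0],"twist":[0,0,0.104],"claw":0.04},
    {"slide":[0.041,0.011,0],"twist":[0,0,0.104],"claw":0.04},
    {"slide":[0.042,0.007,0.008],"twist":[0,0,0.104],"claw":0.04},
    {"slide":[0.042,0.002,0.008],"twist":[0,0,0.104],"claw":0.04},
    {"slide":[0.042,-0.002,0.008],"twist":[0,0,0.104],"claw":0.04},
    {"slide":[0.042,-0.006,0.008],"twist":[0,0,0.104],"claw":0.04}
  ]
}}

```text
time_s: 13.65
eef_pos: [0.4642, 0.0514, 0.271]
ee_rot: [-2.152, -2.288, 0.006]
force: [0.2, -0.2, -0.7]
grip_width: 0.607
```

Emit:
{"name": "jog_arm", "arguments": {
  "series": [
    {"slide":[0.041,-0.011,0.008],"twist":[0,0,0.104],"claw":0.04},
    {"slide":[0.039,-0.015,0.004],"twist":[0,0,0.104],"claw":0.04},
    {"slide":[0,0,0],"twist":[0,0,0],"claw":0.04},
    {"slide":[0,0,0],"twist":[0,0,0],"claw":0.04}
  ]
}}

```text
time_s: 14.05
eef_pos: [0.4378, 0.1304, 0.2593]
ee_rot: [2.369, 2.062, -0.006]
force: [0.4, -0.3, -1.1]
grip_width: 0.603
```

Run:
```python
from h import *
s=env.observe();print(s["eef_pos"],s["force"],s["grip_width"],s["time_s"])
plan([.4385,.1295,.158],-8.2,4)
f=vision.grab_frame("wrist"); held(f,"green")
```

```text
[0.43775579 0.13040863 0.25930605] [ 0.41766652 -0.28181831 -1.09900821] 0.60271406335029 14.05
turn deg 0.3 dist 0.101 per row 0.025 0.09
[{"slide": [-0.0, 0.0, 0.025], "twist": [-0.001, 0.001, 0.001]}, {"slide": [-0.0, 0.0, 0.025], "twist": [-0.001, 0.001, 0.001]}, {"slide": [-0.0, 0.0, 0.026], "twist": [-0.001, 0.001, 0.001]}, {"slide": [-0.001, 0.001, 0.025], "twist": [-0.001, 0.001, 0.001]}]
err [ 0.     -0.0004  0.0003]
band first row [np.int64(188), np.int64(189), np.int64(188)] edges [(210, np.int64(254), np.int64(377)), (250, np.int64(255), np.int64(376)), (300, np.int64(260), np.int64(372))]
```

Emit:
{"name": "jog_arm", "arguments": {
  "series": [
    {"slide":[0,0,0.03],"twist":[-0.001,0.001,0.001],"claw":0.04},
    {"slide":[0,0,0.03],"twist":[-0.001,0.001,0.001],"claw":0.04},
    {"slide":[0,0,0.026],"twist":[-0.001,0.001,0.001],"claw":0.04},
    {"slide":[-0.001,0.001,0.014],"twist":[-0.001,0.001,0.001],"claw":0.04},
    {"slide":[0,0,0],"twist":[0,0,0],"claw":0.04},
    {"slide":[0,0,0],"twist":[0,0,0],"claw":0.04}
  ]
}}

```text
time_s: 14.7
eef_pos: [0.4404, 0.1272, 0.1608]
ee_rot: [2.379, 2.049, 0.006]
force: [0.6, -0.4, -1.8]
grip_width: 0.607
```

Emit:
{"name": "jog_arm", "arguments": {
  "series": [
    {"slide":[0.002,-0.001,0.003],"twist":[0,0,0],"claw":0.04},
    {"slide":[0,0,0],"twist":[0,0,0],"claw":0.04},
    {"slide":[0,0,0],"twist":[0,0,0],"claw":0.085},
    {"slide":[0,0,0],"twist":[0,0,0],"claw":0.085},
    {"slide":[0,0,0],"twist":[0,0,0],"claw":0.085},
    {"slide":[0,0,0],"twist":[0,0,0],"claw":0.085}
  ]
}}

```text
time_s: 15.3
eef_pos: [0.4396, 0.1309, 0.158]
ee_rot: [2.377, 2.052, 0.009]
force: [1.0, 0.3, 0.5]
grip_width: 0.995
```

Emit:
{"name": "jog_arm", "arguments": {
  "series": [
    {"slide":[0,0,-0.015],"twist":[0,0,0],"claw":0.085},
    {"slide":[0,0,-0.025],"twist":[0,0,0],"claw":0.085},
    {"slide":[0,0,-0.035],"twist":[0,0,0],"claw":0.085},
    {"slide":[0,0,-0.045],"twist":[0,0,0],"claw":0.085},
    {"slide":[0,0,-0.03],"twist":[0,0,0],"claw":0.085},
    {"slide":[0,0,0],"twist":[0,0,0],"claw":0.085},
    {"slide":[0,0,0],"twist":[0,0,0],"claw":0.085}
  ]
}}

```text
time_s: 16.0
eef_pos: [0.4386, 0.1305, 0.3079]
ee_rot: [2.377, 2.053, 0.01]
force: [-0.1, -0.3, -0.2]
grip_width: 0.999
```

```bash
cat >> h.py <<'E'
def lane(f):
    a=np.radians(-8.2); ex=np.array([np.cos(a),np.sin(a)]); ey=np.array([-ex[1],ex[0]]); O=np.array([.441,.13])
    h=cv2.cvtColor(f["image"],cv2.COLOR_BGR2HSV)
    for c,(lo,hi) in {"yellow":(18,34),"green":(50,85),"red":(0,8)}.items():
        m=cv2.inRange(h,(lo,110,40),(hi,255,255)); p=np.argwhere(m)[:,::-1]
        if not len(p): continue
        X=onz(f,p,.065)[:,:2]-O; u,v=X@ex*1000,X@ey*1000; k=(u>-95)&(u<270)&(abs(v)<62)
        if k.sum()>60: print("lane",c,k.sum(),"x",np.percentile(u[k],[3,97]).round(),"y",np.percentile(v[k],[3,97]).round())
E
python3 - <<'E'
from h import *
f=vision.grab_frame("wrist"); cv2.imwrite("pics/w11.png",f["image"]); lane(f)
s=env.observe();print(s["eef_pos"],s["force"],s["grip_width"],s["time_s"])
plan([.398,-.33,.30],-54.5,11)
E
```

```text
lane yellow 2210 x [200. 243.] y [-43.  42.]
lane green 3104 x [140. 196.] y [-44.  43.]
[0.43814432 0.13038039 0.30708478] [-0.42533025 -0.83130978 -0.47614866] 0.9906588410910714 16.05
turn deg 46.1 dist 0.462 per row 0.042 4.19
[{"slide": [-0.042, 0.002, 0.001], "twist": [0.0, -0.0, 0.073]}, {"slide": [-0.042, 0.006, 0.0], "twist": [0.0, -0.0, 0.073]}, {"slide": [-0.041, 0.009, 0.001], "twist": [0.0, -0.0, 0.073]}, {"slide": [-0.04, 0.011, 0.0], "twist": [0.0, -0.0, 0.073]}, {"slide": [-0.039, 0.014, 0.001], "twist": [0.0, -0.0, 0.073]}, {"slide": [-0.038, 0.017, 0.0], "twist": [0.0, -0.0, 0.073]}, {"slide": [-0.037, 0.02, 0.001], "twist": [0.0, -0.0, 0.073]}, {"slide": [-0.036, 0.023, 0.0], "twist": [0.0, -0.0, 0.073]}, {"slide": [-0.034, 0.025, 0.001], "twist": [0.0, -0.0, 0.073]}, {"slide": [-0.031, 0.028, 0.0], "twist": [0.0, -0.0, 0.073]}, {"slide": [-0.03, 0.03, 0.001], "twist": [0.0, -0.0, 0.073]}]
err [-0.0003  0.     -0.0001]
```

Emit:
{"name": "jog_arm", "arguments": {
  "series": [
    {"slide":[-0.042,0.002,0],"twist":[0,0,0.073],"claw":0.085},
    {"slide":[-0.042,0.006,0],"twist":[0,0,0.073],"claw":0.085},
    {"slide":[-0.041,0.009,0],"twist":[0,0,0.073],"claw":0.085},
    {"slide":[-0.04,0.011,0],"twist":[0,0,0.073],"claw":0.085},
    {"slide":[-0.039,0.014,0],"twist":[0,0,0.073],"claw":0.085},
    {"slide":[-0.038,0.017,0],"twist":[0,0,0.073],"claw":0.085},
    {"slide":[-0.037,0.02,0],"twist":[0,0,0.073],"claw":0.085},
    {"slide":[-0.036,0.023,0],"twist":[0,0,0.073],"claw":0.085},
    {"slide":[-0.034,0.025,0],"twist":[0,0,0.073],"claw":0.085},
    {"slide":[-0.031,0.028,0],"twist":[0,0,0.073],"claw":0.085}
  ]
}}

```text
time_s: 17.05
eef_pos: [0.4009, -0.289, 0.3052]
ee_rot: [-2.954, -1.064, -0.005]
force: [0.8, 0.3, 0.1]
grip_width: 1.001
```

Emit:
{"name": "jog_arm", "arguments": {
  "series": [
    {"slide":[-0.03,0.03,0],"twist":[0,0,0.073],"claw":0.085},
    {"slide":[0,0,0],"twist":[0,0,0],"claw":0.085},
    {"slide":[0,0,0.03],"twist":[0,0,0],"claw":0.085},
    {"slide":[0,0,0.04],"twist":[0,0,0],"claw":0.085},
    {"slide":[0,0,0.04],"twist":[0,0,0],"claw":0.085},
    {"slide":[0,0,0.035],"twist":[0,0,0],"claw":0.085},
    {"slide":[0,0,0],"twist":[0,0,0],"claw":0.085},
    {"slide":[0,0,0],"twist":[0,0,0],"claw":0.085}
  ]
}}

```text
time_s: 17.85
eef_pos: [0.3979, -0.3295, 0.1611]
ee_rot: [-2.989, -0.959, -0.004]
force: [-0.5, -0.1, 0.1]
grip_width: 0.994
```

Run:
```python
from h import *
f=vision.grab_frame("wrist"); cv2.imwrite("pics/w12.png",f["image"])
s=env.observe();print(s["eef_pos"],s["force"],s["time_s"],np.degrees(np.arctan2(*Rn.from_rotvec(s["ee_rot"]).as_matrix()[[1,0],1])))
r=can(f,"red",(.40,-.33)); held(f,"red")
```

```text
[ 0.39860614 -0.33004683  0.16222963] [ 1.0758217  -0.49548742  0.61994597] 17.9 -54.4214788759632
red px [312. 214.] band centre [ 395. -329.] [100.  53.] axis az 35.5 box px [271 148  82 137]Traceback (most recent call last):
  File "<stdin>", line 4, in <module>
  File "h.py", line 42, in held
    print("band first row",[np.where(m[:,k])[0].min() for k in (300,316,330)],"edges",[(r,np.where(m[r])[0].min(),np.where(m[r])[0].max()) for r in (210,250,300)])
                                                                                          ~~~~~~~~~~~~~~~~~~~~~^^
    return umr_minimum(a, axis, None, out, keepdims, initial, where)
ValueError: zero-size array to reduction operation minimum which has no identity
```

Run:
```python
from h import *
plan([.4015,-.3245,.087],-54.5,3)
```

```text
turn deg 0.3 dist 0.075 per row 0.025 0.09
[{"slide": [0.002, -0.001, 0.025], "twist": [0.0, -0.001, 0.0]}, {"slide": [0.002, -0.001, 0.025], "twist": [0.0, -0.001, 0.0]}, {"slide": [0.001, -0.001, 0.025], "twist": [0.0, -0.001, 0.0]}]
err [-0.0003 -0.0001  0.0002]
```

Emit:
{"name": "jog_arm", "arguments": {
  "series": [
    {"slide":[0.002,-0.001,0.025],"twist":[0,-0.001,0],"claw":0.085},
    {"slide":[0.002,-0.001,0.025],"twist":[0,-0.001,0],"claw":0.085},
    {"slide":[0.001,-0.001,0.025],"twist":[0,-0.001,0],"claw":0.085},
    {"slide":[0,0,0],"twist":[0,0,0],"claw":0.085},
    {"slide":[0,0,0],"twist":[0,0,0],"claw":0.085}
  ]
}}

```text
time_s: 18.4
eef_pos: [0.4018, -0.3248, 0.088]
ee_rot: [2.99, 0.96, 0.005]
force: [0.9, 0.0, 0.4]
grip_width: 0.993
```

Run:
```python
from h import *
s=env.observe();print(s["eef_pos"],s["force"])
f=vision.grab_frame("wrist");h=cv2.cvtColor(f["image"],cv2.COLOR_BGR2HSV)
for row in (190,220,250,280,310):
    c=np.where(((h[row,:,0]<8)|(h[row,:,0]>172))&(h[row,:,1]>110))[0]; print(row,c.min() if len(c) else None,c.max() if len(c) else None,len(c))
```

```text
[ 0.40177828 -0.32483254  0.08803873] [0.90950799 0.04911913 0.41761192]
190 249 375 16
220 251 373 123
250 253 371 119
280 255 369 115
310 257 368 112
```

Emit:
{"name": "jog_arm", "arguments": {
  "series": [
    {"slide":[0,-0.002,0.001],"twist":[0,0,0],"claw":0.04},
    {"slide":[0,0,0],"twist":[0,0,0],"claw":0.04},
    {"slide":[0,0,0],"twist":[0,0,0],"claw":0.04},
    {"slide":[0,0,0],"twist":[0,0,0],"claw":0.04},
    {"slide":[0,0,0],"twist":[0,0,0],"claw":0.04}
  ]
}}

```text
time_s: 18.95
eef_pos: [0.4005, -0.3228, 0.0866]
ee_rot: [2.991, 0.96, 0.006]
force: [-1.3, 2.6, 10.0]
grip_width: 0.605
```

Emit:
{"name": "jog_arm", "arguments": {
  "series": [
    {"slide":[0,0,-0.02],"twist":[0,0,0],"claw":0.04},
    {"slide":[0,0,-0.05],"twist":[0,0,0],"claw":0.04},
    {"slide":[0,0,-0.05],"twist":[0,0,0],"claw":0.04},
    {"slide":[0,0,-0.05],"twist":[0,0,0],"claw":0.04},
    {"slide":[0,0,-0.05],"twist":[0,0,0],"claw":0.04},
    {"slide":[0,0,0],"twist":[0,0,0],"claw":0.04},
    {"slide":[0,0,0],"twist":[0,0,0],"claw":0.04}
  ]
}}

```text
time_s: 19.65
eef_pos: [0.3998, -0.3224, 0.3062]
ee_rot: [2.99, 0.961, 0.007]
force: [0.3, 0.0, -3.4]
grip_width: 0.605
```

Run:
```python
from h import *
s=env.observe();print(s["eef_pos"],s["force"],s["grip_width"],s["time_s"])
plan([.439,.130,.26],-8.2,11)
f=vision.grab_frame("wrist"); cv2.imwrite("pics/w13.png",f["image"]); h=cv2.cvtColor(f["image"],cv2.COLOR_BGR2HSV)
m=((h[...,0]<8)|(h[...,0]>172))&(h[...,1]>110); print([np.where(m[:,k])[0].min() for k in (300,316,330)],[(r,np.where(m[r])[0].min(),np.where(m[r])[0].max()) for r in (210,250,300)])
```

```text
[ 0.39981237 -0.32238112  0.30617748] [ 2.56974729e-01  3.23444390e-03 -3.38066377e+00] 0.6054914938590372 19.65
turn deg 46.2 dist 0.456 per row 0.041 4.2
[{"slide": [0.027, -0.031, 0.004], "twist": [0.0, -0.0, -0.073]}, {"slide": [0.029, -0.029, 0.004], "twist": [0.0, -0.0, -0.073]}, {"slide": [0.031, -0.027, 0.004], "twist": [0.0, -0.0, -0.073]}, {"slide": [0.033, -0.025, 0.004], "twist": [0.0, -0.0, -0.073]}, {"slide": [0.035, -0.022, 0.004], "twist": [0.0, -0.0, -0.073]}, {"slide": [0.036, -0.02, 0.004], "twist": [0.0, -0.0, -0.073]}, {"slide": [0.038, -0.017, 0.005], "twist": [0.0, -0.0, -0.073]}, {"slide": [0.039, -0.014, 0.004], "twist": [0.0, -0.0, -0.073]}, {"slide": [0.04, -0.012, 0.005], "twist": [0.0, -0.0, -0.073]}, {"slide": [0.04, -0.009, 0.004], "twist": [0.0, -0.0, -0.073]}, {"slide": [0.041, -0.005, 0.005], "twist": [0.0, -0.0, -0.073]}]
err [ 0.0002  0.0002 -0.0002]
[np.int64(199), np.int64(200), np.int64(200)] [(210, np.int64(254), np.int64(378)), (250, np.int64(255), np.int64(376)), (300, np.int64(259), np.int64(372))]
```

Emit:
{"name": "jog_arm", "arguments": {
  "series": [
    {"slide":[0.027,-0.031,0],"twist":[0,0,-0.073],"claw":0.04},
    {"slide":[0.029,-0.029,0],"twist":[0,0,-0.073],"claw":0.04},
    {"slide":[0.031,-0.027,0],"twist":[0,0,-0.073],"claw":0.04},
    {"slide":[0.033,-0.025,0],"twist":[0,0,-0.073],"claw":0.04},
    {"slide":[0.035,-0.022,0],"twist":[0,0,-0.073],"claw":0.04},
    {"slide":[0.036,-0.02,0],"twist":[0,0,-0.073],"claw":0.04},
    {"slide":[0.038,-0.017,0.009],"twist":[0,0,-0.073],"claw":0.04},
    {"slide":[0.039,-0.014,0.01],"twist":[0,0,-0.073],"claw":0.04},
    {"slide":[0.04,-0.012,0.01],"twist":[0,0,-0.073],"claw":0.04},
    {"slide":[0.04,-0.009,0.009],"twist":[0,0,-0.073],"claw":0.04}
  ]
}}

```text
time_s: 20.7
eef_pos: [0.4337, 0.0903, 0.2657]
ee_rot: [-2.448, -1.968, 0.002]
force: [0.6, -0.1, -2.3]
grip_width: 0.601
```

Emit:
{"name": "jog_arm", "arguments": {
  "series": [
    {"slide":[0.043,-0.005,0.009],"twist":[0,0,-0.073],"claw":0.04},
    {"slide":[0,0,0],"twist":[0,0,0],"claw":0.04},
    {"slide":[0,0,0],"twist":[0,0,0],"claw":0.04},
    {"slide":[0,0,0],"twist":[0,0,0],"claw":0.04}
  ]
}}

```text
time_s: 21.1
eef_pos: [0.439, 0.1305, 0.2579]
ee_rot: [2.379, 2.05, -0.001]
force: [-0.0, 0.0, -1.6]
grip_width: 0.611
```

Run:
```python
from h import *
s=env.observe();print(s["eef_pos"],s["force"],s["grip_width"],s["time_s"])
plan([.4395,.1325,.158],-8.2,4)
lane(vision.grab_frame("wrist"))
```

```text
[0.43901862 0.13050078 0.25787999] [-0.03670835  0.02565354 -1.58334255] 0.6109732565074469 21.1
turn deg 0.3 dist 0.1 per row 0.025 0.08
[{"slide": [0.001, 0.0, 0.025], "twist": [0.0, 0.0, -0.001]}, {"slide": [0.0, 0.0, 0.025], "twist": [0.0, 0.0, -0.001]}, {"slide": [0.001, 0.0, 0.025], "twist": [0.0, 0.0, -0.001]}, {"slide": [0.0, 0.0, 0.025], "twist": [0.0, 0.0, -0.001]}]
err [-0.0002 -0.0001 -0.0001]
lane yellow 2797 x [202. 244.] y [-43.  42.]
lane green 4631 x [139. 198.] y [-32.  43.]
lane red 7051 x [-55.  54.] y [-60.  -5.]
```

Emit:
{"name": "jog_arm", "arguments": {
  "series": [
    {"slide":[0.001,0,0.03],"twist":[0,0,-0.001],"claw":0.04},
    {"slide":[0.001,0,0.03],"twist":[0,0,-0.001],"claw":0.04},
    {"slide":[0.001,0,0.025],"twist":[0,0,-0.001],"claw":0.04},
    {"slide":[0,0,0.012],"twist":[0,0,0],"claw":0.04},
    {"slide":[0,0,0],"twist":[0,0,0],"claw":0.04},
    {"slide":[0,0,0],"twist":[0,0,0],"claw":0.04}
  ]
}}

```text
time_s: 21.75
eef_pos: [0.4408, 0.1343, 0.1625]
ee_rot: [2.376, 2.054, 0.004]
force: [0.9, 1.4, -1.1]
grip_width: 0.604
```

Emit:
{"name": "jog_arm", "arguments": {
  "series": [
    {"slide":[-0.001,-0.001,0.004],"twist":[0,0,0],"claw":0.04},
    {"slide":[0,0,0],"twist":[0,0,0],"claw":0.04},
    {"slide":[0,0,0],"twist":[0,0,0],"claw":0.085},
    {"slide":[0,0,0],"twist":[0,0,0],"claw":0.085},
    {"slide":[0,0,0],"twist":[0,0,0],"claw":0.085},
    {"slide":[0,0,0],"twist":[0,0,0],"claw":0.085}
  ]
}}

```text
time_s: 22.35
eef_pos: [0.4395, 0.1342, 0.1581]
ee_rot: [2.374, 2.056, 0.004]
force: [1.5, 0.5, -0.2]
grip_width: 0.995
```

Emit:
{"name": "jog_arm", "arguments": {
  "series": [
    {"slide":[0,0,-0.015],"twist":[0,0,0],"claw":0.085},
    {"slide":[0,0,-0.025],"twist":[0,0,0],"claw":0.085},
    {"slide":[0,0,-0.035],"twist":[0,0,0],"claw":0.085},
    {"slide":[0,0,-0.045],"twist":[0,0,0],"claw":0.085},
    {"slide":[0,0,-0.04],"twist":[0,0,0],"claw":0.085},
    {"slide":[0,0,-0.04],"twist":[0,0,0],"claw":0.085},
    {"slide":[-0.04,0,0],"twist":[0,0,0],"claw":0.085},
    {"slide":[-0.04,0,0],"twist":[0,0,0],"claw":0.085},
    {"slide":[0,0,0],"twist":[0,0,0],"claw":0.085},
    {"slide":[0,0,0],"twist":[0,0,0],"claw":0.085}
  ]
}}

```text
time_s: 23.35
eef_pos: [0.4271, 0.0542, 0.3579]
ee_rot: [-2.377, -2.054, -0.005]
force: [0.1, 0.6, 0.1]
grip_width: 1.0
```

Run:
```python
from h import *
f=vision.grab_frame("wrist"); lane(f); g=vision.grab_frame("scene")
cv2.imwrite("pics/fin.png",np.hstack([cv2.resize(f["image"],(400,250)),cv2.resize(g["image"][80:330,60:460],(400,250))]))
s=env.observe();print(s["eef_pos"],s["force"],s["grip_width"],s["time_s"])
```

```text
lane yellow 2201 x [199. 243.] y [-39.  44.]
lane green 2274 x [151. 195.] y [-38.  48.]
lane red 2420 x [ 92. 147.] y [-42.  48.]
[0.4272949  0.05563063 0.35767318] [-0.80491061  0.35191239 -0.61057748] 0.9945648486984495 23.45
```

View pics/fin.png

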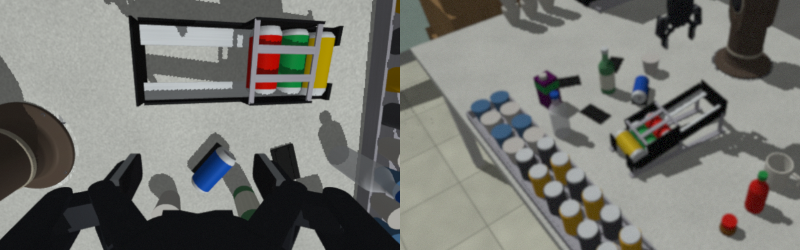

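```bash
python3 -c "
from h import *
hand_in()"
```

```text
the job is handed in; nothing more can be done
```

The rack is loaded in the order asked and the job is handed in, at about 23.5 s on the robot's clock. Each can was released across the lane at the mouth and rolled down behind the one before it.

- **Lane order:** the last wrist image shows yellow at the outlet (rack x about 221 mm), green behind it (about 173 mm) and red last (about 120 mm). These match the expected resting places of 223.5, 172 and 120 mm. I checked that each can was at rest before adding the next.
- **Everything else:** in the last wrist and scene pictures the blue can is still on its rest and the other items are upright where they were. I judged this by eye and did not measure their positions again. The gripper was clear of everything at hand-in.
- **Forces:** the highest wrist force I read at the end of a move was about 10 N.

One thing did not go right first time. My first grip on the yellow can was about 8 mm too high, so I reopened the gripper with the can still on its rest, lowered it and gripped again.

One measurement disagreed with the description. My reading put the first roof bar at about rack x 91 mm, while the text starts the roof at 75 mm. I probably had the bar's height wrong, and it did not affect the loading.

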